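# Hold the topping holder's lid open for the fresh pan

## Task

The scoop has been left lying on the lid of the two-pan topping holder: first lay it, bowl upwards and wholly inside, in the long shallow steel tray beside the holder and let go of it. Then raise the lid by its handle, without letting it drop, and hold it open 60 degrees from shut so that I can set the fresh pan in; the lid falls shut by itself, so finish while still holding it there. Leave everything else where it stands.

Things in the scene. Friction and masses are not known exactly. Their poses are not given: they have to be found in the camera images.
- holder: Countertop topping holder, fixed: a stainless case 240 mm deep (its x), 360 mm wide (its y), 135 mm high, with two wells for pans under one hinged lid. Origin at the centre of its underside; its front faces its own -x, roughly towards the robot; z up. The shut lid's flat top is 147 mm above the bench.
- lid (a joint): Lid angle in rad: 0 shut, growing as it opens (1.047 = 60 degrees), stopped at 1.4, so it always falls shut when let go; very little friction. The lid is a flat steel plate 233 mm deep, 356 mm wide, 12 mm thick, 0.5 to 1 kg with its handle. It turns about the line through lid_hinge along the holder's y; the front edge goes up and back.
- lid_hinge (a point): Middle of the lid's hinge line, at the rear top edge of the holder: 112 mm behind the holder's origin (+x), 141 mm above the bench. With the lid at 60 degrees the middle of the handle's bar is 58 mm in front of this point (-x) and 192 mm above it.
- lid_handle (a point): Dark steel bar handle on the lid: round bar 12 mm thick, 140 mm long along the holder's y, with a post at each end. The point is the middle of the bar: with the lid shut, 40 mm above the lid's top (open space under it), 195 mm in front of the hinge line and 46 mm above it. Its axes are the holder's, turned with the lid. The bar may turn between the fingers.
- scoop: Loose ingredient scoop, 0.13 to 0.23 kg: steel bowl (120 long, 76 wide, 43 mm deep) to its +x, straight black grip 105 long, 22 wide, 18 mm thick to its -x. It starts bowl upwards on the shut lid behind the handle, roughly along the holder's y, bowl to +y. Origin at its underside's level, where grip and bowl meet; z up when it lies bowl upwards.
- scoop_grip (a point): Where to take the scoop: on the grip's middle line, 25 mm behind the scoop's origin (-x), 26 mm above its underside. The mass centre is about 45 mm towards the bowl from here.
- scoop_tip (a point): Front lip of the scoop's bowl: 130 mm in front of its origin, 5 mm above its underside.
- scoop_end (a point): Rear end of the scoop's grip: 105 mm behind its origin, 26 mm above its underside.
- tray: Shallow empty steel tray, fixed on the bench, on the robot's left or right of the holder: 325 mm long (its x) by 176 mm wide (its y) over the rim, 25 mm high, 303 mm by 154 mm inside, its inner floor 3 mm above the bench. Origin at the centre of its underside. The scoop fits in along the tray's x, either way round.
- scale: White portion scale with a steel platter, 260 x 200 x 70 mm, fixed on the bench on the other side of the holder from the tray. Origin at the centre of its underside. Not to be used.
- loaf_tin: Dark loaf tin 165 x 95 x 71 mm standing on the scale. Leave it. Origin at the centre of its underside.
- fresh_pan: The fresh pan: open steel pan 176 x 164 x 65 mm standing behind the holder. Leave it. Origin at the centre of its underside.
- scraper: Dough scraper with a steel blade and a wooden grip, 150 mm wide (y), 106 mm (x), 20 mm high, lying in front of the holder near the robot. Leave it. Origin on its underside.
- spatula: Spatula 260 mm long, steel blade and wooden handle, lying on the bench behind the holder. Leave it. Origin on its underside.
- jar: Jar 60 mm across and 85 mm high with a black cap, in front of the holder near the robot. Leave it. Origin at the centre of its underside.
Things that resemble listed ones, but are neither listed nor needed, are in the scene too. Leave any yellow look-alike of the scoop alone.

How it is judged:
On the way, in this order (a step that is already met when the one before it is completed fails the run):
1. the scoop lies bowl upwards wholly inside the tray, let go, while the lid is still shut (x of scoop_tip in the frame of tray between -0.16 and 0.16 m and y of scoop_tip in the frame of tray between -0.085 and 0.085 m and x of scoop_end in the frame of tray between -0.16 and 0.16 m and y of scoop_end in the frame of tray between -0.085 and 0.085 m and height (world z) of scoop_tip below 0.045 m and height (world z) of scoop_end below 0.06 m and angle between scoop's own z axis and vertical below 0.3 rad and contact force between the fingers and scoop below 0.1 N and linear speed of scoop below 0.03 m/s and value of joint lid below 0.1 rad), for 0.3 s.
2. the lid has been raised by 30 degrees or more (value of joint lid above 0.52 rad), for 0.1 s.
At the end, for the whole second after the job is handed in: The lid stands still at 60 degrees from shut, within 7.5 degrees, with the fingers bearing on its handle (more than 0.5 N) and nothing else holding it up, and keeps so for the last second; the scoop lies at rest, bowl upwards (within 17 degrees), wholly inside the tray, no longer touched (value of joint lid between 0.916 and 1.178 rad and velocity of joint lid between -0.06 and 0.06 rad/s and contact force between the fingers and lid_c3 above 0.5 N and x of scoop_tip in the frame of tray between -0.16 and 0.16 m and y of scoop_tip in the frame of tray between -0.085 and 0.085 m and x of scoop_end in the frame of tray between -0.16 and 0.16 m and y of scoop_end in the frame of tray between -0.085 and 0.085 m and height (world z) of scoop_tip below 0.045 m and height (world z) of scoop_end below 0.06 m and angle between scoop's own z axis and vertical below 0.3 rad and contact force between the fingers and scoop below 0.1 N and linear speed of scoop below 0.03 m/s and contact force between each of scoop, loaf_tin, fresh_pan, scraper, spatula, jar and lid below 0.1 N); the arm keeps its last pose, push and grip.
It fails at once if the lid is raised with the scoop lying on it (value of joint lid above 0.1 rad and distance between scoop and lid_hinge below 0.2 m).
It fails at once if the scoop is dropped from a height (moves faster than 0.9 m/s with no finger on it) (linear speed of scoop above 0.9 m/s and contact force between the fingers and scoop below 0.1 N).
It fails at once if the lid is dropped or slammed (falls faster than 2.5 rad/s) (velocity of joint lid below -2.5 rad/s).
It fails at once if anything else on the bench is shifted by more than 30 mm (distance of any of loaf_tin, fresh_pan, scraper, spatula, jar from where it was at the start of the episode above 0.03 m).
It also fails if it takes over 54 s, if anything falls off the work surface, if the arm or the gripper's body presses on something with over 40 N, if the wrist force passes 120 N, or if a joint passes its speed limit or range.

## Robot

A 6-joint arm with a two-finger parallel gripper is mounted at the origin on the work surface. World frame = base frame: x ahead of the robot, y to its left, z up, the work surface at z = 0. Lengths are in m, angles in rad, forces in N, time in s.
With the tool pointing down it reaches from about 0.275 to 0.875 m from the base axis. Payload 12.5 kg.
Tool frame: the origin (TCP) lies on the centre line of the jaws, within the pads' length; the fingertips stand r.finger_overhang ahead of it and the grasp point (between the pads) lies 3 mm ahead of it (r.finger_overhang is the distance from the TCP to the fingertips, in m); z points along the fingers, y is the direction in which the jaws open and shut (so a half turn about z gives the same grasp; the last joint's range is limited). The gripper opens to 85 mm and grips with 20 to 120 N. Pads are 22 mm wide; open, the fingers measure 114 mm over their backs; the gripper's body (76 mm by 85 mm) begins 54 mm behind the grasp point. The pads swing forward as they close: fully open they stand 13 mm farther back than shut.
Start: joints at [1.215, 0.351, 1.652, -0, 1.139, -0.085], TCP at [0.147, 0.53, 0.253] pointing down, gripper open.
Joint ranges: [-2.75, 2.75], [-0.79, 2.1], [0.01, 2.65], [-1.57, 4.71], [0.07, 3.14], [-2.87, 2.87]. Speed limits (rad/s): [2.22, 2.22, 2.79, 3.14, 3.14, 3.14].

## Interface

Orientations are given as a unit quaternion [x, y, z, w].
In Python, from cell import r, optics gives the robot as it stands. The module is installed in compiled form; this text tells all that it offers. Calls block until the motion is done:
- r.move_to(position, orientation): joint-space move of the TCP to a pose.
- r.move_linear(position, rot=None, vel=0.15): straight line of the TCP; rot=None keeps the orientation; vel is the mean speed in m/s.
- r.set_joints(angles): joint-space move.
- r.set_gripper(opening, squeeze=None): opening from 0.0 (shut) to 1.0 (fully open); squeeze is the grip in N (None keeps the last); returns when the fingers have stopped.
- r.sleep(seconds).
- r.inverse_kinematics(position, orientation): joint angles nearest the present ones, or None.
- optics.get_image(name): name is "scene" or "top" or "wrist"; returns a dict with "pixels" (400x640x3 uint8, red, green, blue), "depth" (400x640 float32, m along the optical axis (not along the pixel's ray), 0 where there is no reading), "fx", "fy", "cx", "cy" (pixels), "camera_from_world" (4x4, takes a point from world to camera coordinates); the wrist camera has in their place "mount" (4x4, takes a point from camera to tool coordinates, whose origin is the TCP and whose axes are the flange's). Camera axes: x right, y down, z forward; pixel columns grow to the right and rows downward; lengths in m; the calibration is good to about 2 mm. A picture is of the moment at which its call begins: read the wrist's pose just before it.
A pose or a line that the arm cannot do raises r.PlanningError and nothing moves.
- r.hand_in(): hands the job in, once; it reports no verdict.
Readings, each from a call of its own:
- r.current_t(): time.
- r.current_q(): joint angles.
- r.current_qvel(): joint speeds.
- r.current_effort(): joint torques, N m.
- r.current_tool_pos(): TCP position.
- r.current_ee_rot(): TCP orientation.
- r.current_contact_force(): force on the tool from outside, world axes, zero at the start.
- r.current_torque(): the same for the moment, N m.
- r.current_opening(): opening from 0.0 (shut) to 1.0 (fully open).
Only numpy, scipy, OpenCV 4.12 (cv2) and the standard library are available. Lean on these libraries where they do the work, as an engineer would, in place of code of your own. Each camera call takes 0.05 s, during which the arm holds its last target. There are 200 camera calls.

## Working session

There is one attempt and no reset: what is moved stays moved. The work goes in short steps, each a Python script; the robot and the scene stay as the last script left them, time stands still between calls to the robot, and variables do not carry over. Pictures are saved under pics/ and viewed, about 8 in all and at most 12, crops included, and the job is handed in when it is done.

```bash
mkdir -p pics
cat > h.py <<'E'
import numpy as np, cv2, pickle
from scipy.spatial.transform import Rotation as R
from cell import r, optics
def grab(n,save=None):
    im=optics.get_image(n)
    if save: cv2.imwrite('pics/'+save,im['pixels'][:,:,::-1])
    return im
def cloud(im,T=None):
    "world points HxWx3 from depth; T=world_from_camera"
    if T is None: T=np.linalg.inv(im['camera_from_world'])
    v,u=np.mgrid[:400,:640]; d=im['depth']
    P=np.stack([(u-im['cx'])/im['fx']*d,(v-im['cy'])/im['fy']*d,d],-1)
    W=P@T[:3,:3].T+T[:3,3]; W[d<=0]=np.nan
    return W
def wristT(im,p,q):
    T=np.eye(4);T[:3,:3]=R.from_quat(q).as_matrix();T[:3,3]=p
    return T@np.array(im['mount'])
E
python3 - <<'E'
from h import *
for n in('top','scene'):
    im=grab(n,n+'0.png'); pickle.dump(dict(im),open(n+'.pkl','wb'))
    W=cloud(im); print(n,np.linalg.inv(im['camera_from_world'])[:3].round(3).tolist(),im['fx'],(im['depth']>0).mean())
print(r.finger_overhang,r.current_t())
E
```

```text
top [[-0.021, -0.992, 0.121, 0.333], [-1.0, 0.02, -0.003, 0.016], [0.0, -0.121, -0.993, 1.439]] 451.9696305244911 0.99567578125
scene [[-0.355, 0.587, -0.727, 1.515], [0.935, 0.214, -0.284, 0.4], [-0.011, -0.781, -0.625, 1.015]] 438.04833286112853 0.9896796875
0.022 0.1
```

View pics/top0.png

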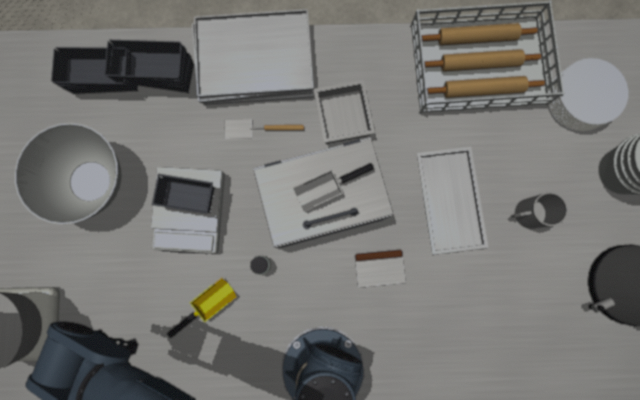

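View pics/scene0.png

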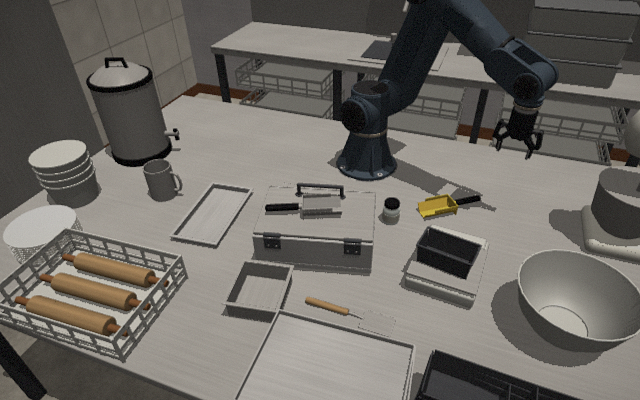

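Top view: the holder is at about (323,193), with the dark bar handle at (331,218). The steel scoop on the lid has its bowl at (318,190) and its black grip at (357,173). The long shallow tray is at (452,200), the scale with the tin at (187,205), the scraper at (380,268) and the jar at (261,265). 

There are two scoop candidates: the steel one on the lid, and the yellow look-alike on the bench at (205,305), which I leave alone. For the tray, (452,200) fits the long narrow tray beside the holder; the large tray at (253,55) stands behind.

Run:
```python
from h import *
im=pickle.load(open('top.pkl','rb')); W=cloud(im); px=im['pixels'].astype(int); g=px.max(2)
v,u=np.mgrid[:400,:640]
def box(a,b,c,d): return (u>=a)&(u<=b)&(v>=c)&(v<=d)
def rect(m,name):
    P=W[m]; rc=cv2.minAreaRect(P[:,:2].astype(np.float32)); print(name,m.sum(),'c',np.round(rc[0],4),'size',np.round(rc[1],4),'ang',round(rc[2],2),'z',np.nanpercentile(P[:,2],[5,50,95]).round(4)); return P
Z=W[:,:,2]
hb=box(250,400,135,255)
lid=hb&(Z>.14)&(Z<.156)&(g>90); rect(lid,'lid')
hd=hb&(Z>.17)&(g<90)&(v>200); P=rect(hd,'handle'); 
gr=hb&(Z>.155)&(g<60)&(v<195)&(u>335); P=rect(gr,'grip'); c=P.mean(0);print(c)
w,V=np.linalg.eigh(np.cov(P[:,:2].T));print('gripdir',V[:,1],np.degrees(np.arctan2(V[1,1],V[0,1])))
bw=hb&(Z>.158)&(g>90)&(v<215)&(u<345); rect(bw,'bowl')
tb=box(412,492,142,258)
for lo,hi in((.012,.04),):
    rect(tb&(Z>lo)&(Z<hi),'tray rim')
rect(tb&(Z>-.005)&(Z<.009),'floor')
# enlarged crop
big=cv2.resize(im['pixels'][130:260,245:495,::-1],None,fx=3.2,fy=3.2,interpolation=cv2.INTER_CUBIC);cv2.imwrite('pics/crop1.png',big)
```

```text
lid 8379 c [ 0.5332 -0.01  ] size [0.2415 0.3562] ang 13.94 z [0.1421 0.1464 0.1513]
handle 200 c [ 0.4523 -0.0301] size [0.0118 0.1486] ang 13.75 z [0.1862 0.1912 0.1952]
grip 221 c [ 0.5764 -0.1076] size [0.0185 0.0971] ang 23.87 z [0.1753 0.1802 0.1846]
[ 0.57592277 -0.1076273   0.18019136]
gripdir [-0.40563876  0.91403348] 113.93116118359059
bowl 545 c [ 0.5098 -0.0109] size [0.1239 0.1332] ang 24.28 z [0.1592 0.1709 0.1913]
tray rim 1229 c [ 0.5155 -0.4197] size [0.3259 0.1804] ang 5.62 z [0.0165 0.0238 0.0288]
floor 7719 c [ 0.52   -0.4304] size [0.2633 0.3843] ang 87.15 z [-0.0038  0.0011  0.0065]
```

View pics/crop1.png

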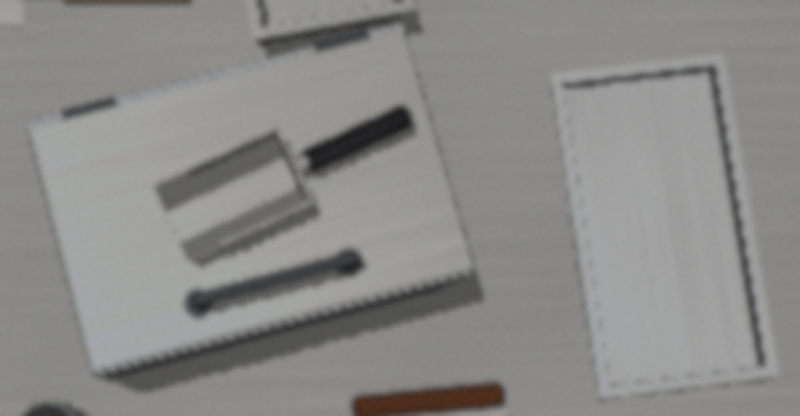

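The enlarged crop confirms the scoop on the lid is steel, bowl open upward, with its black grip pointing away to the lower right of the world (−y). The sizes agree: lid 356 mm, tray 326×180 mm, and bar about 149 mm over its posts. I plan the grasp from these, then check it with the wrist camera.

```bash
cat >> h.py <<'E'
TH=np.radians(13.85); HX=np.array([np.cos(TH),np.sin(TH),0])
HINGE=np.array([.6416,.0167,.141])
TY=np.radians(5.62); TRAY=np.array([.5155,-.4197])
SD=np.array([-.4056,.914,0]); SG=np.array([.5636,-.0788,.173])
def down(yd):
    "tool-down quats (two) with jaw axis along horizontal direction yd"
    out=[]
    for s in(1,-1):
        y=s*np.array([yd[0],yd[1],0])/np.hypot(yd[0],yd[1]); z=np.array([0,0,-1.])
        out.append(R.from_matrix(np.stack([np.cross(y,z),y,z],1)).as_quat())
    return out
def perp(d): return np.array([-d[1],d[0],0])
def tcp(g): return np.array(g)+[0,0,.003]   # grasp point -> TCP, tool down
E
python3 - <<'E'
from h import *
T=np.array([np.cos(TY),np.sin(TY),0])
o=TRAY  # scoop placed: midpoint at tray centre
for n,p,ds in(('scoop',SG+[0,0,.1],[perp(SD)]),('tray',[*TRAY,.15],[perp(T)]),('handle',HINGE-.195*HX+[0,0,.1],[HX]),('open',HINGE-.058*HX+[0,0,.192],[HX])):
    for q in down(ds[0]):
        j=r.inverse_kinematics(tcp(p),q); print(n,None if j is None else np.round(j,2), R.from_quat(q).as_matrix()[:,0].round(2))
E
```

```text
scoop [-0.22  0.36  1.57 -0.    1.2   2.5 ] [ 0.41 -0.91  0.  ]
scoop [-0.22  0.36  1.57 -0.    1.2  -0.64] [-0.41  0.91  0.  ]
tray [-0.75  0.66  1.41 -0.    1.07 -2.42] [-1.  -0.1 -0. ]
tray [-0.75  0.66  1.41 -0.    1.07  0.72] [1.  0.1 0. ]
handle [-0.17  0.19  1.9  -0.    1.06 -0.41] [-0.24  0.97  0.  ]
handle [-0.17  0.19  1.9  -0.    1.06  2.73] [ 0.24 -0.97  0.  ]
open [-0.07  0.35  1.45 -0.    1.34 -0.32] [-0.24  0.97  0.  ]
open [-0.07  0.35  1.45 -0.    1.34  2.83] [ 0.24 -0.97  0.  ]
```

Run:
```python
from h import *
q=down(perp(SD))[1]
r.set_gripper(.75)
r.move_to(tcp(SG+[0,0,.10]),q)
p,o=r.current_tool_pos(),r.current_ee_rot()
im=grab('wrist','w1.png'); W=cloud(im,wristT(im,p,o)); Z=W[:,:,2]; g=im['pixels'].max(2)
m=(Z>.165)&(Z<.2)&(g<70)
n,l,s,c=cv2.connectedComponentsWithStats(m.astype(np.uint8))
for i in range(1,n):
    if s[i,4]>300:
        P=W[l==i]; rc=cv2.minAreaRect(P[:,:2].astype(np.float32)); w,V=np.linalg.eigh(np.cov(P[:,:2].T))
        print(s[i],np.round(rc[0],4),np.round(rc[1],4),rc[2],V[:,1].round(4),'z',np.median(P[:,2]))
print(p,r.current_t(),r.current_opening())
```

```text
[ 176    0   30  202 3562] [ 0.457  -0.0407] [0.0123 0.1242] 13.987677574157715 [-0.2449  0.9695] z 0.18965499984901607
[ 265   33  118  144 1193] [ 0.5349 -0.0064] [0.0707 0.0881] 23.9117374420166 [0.0748 0.9972] z 0.1801971706869154
[ 308  189   30  124 3303] [ 0.5783 -0.1046] [0.022  0.1027] 23.570131301879883 [-0.4069  0.9135] z 0.1793141598585643
[ 0.56366445 -0.0780928   0.2759954 ] 3.1083 0.7499381762942959
```

View pics/w1.png

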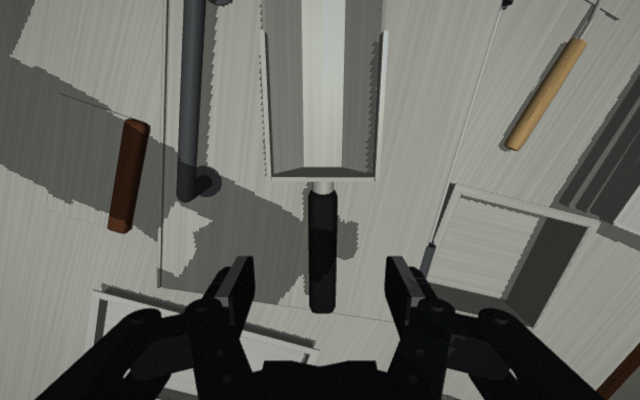

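Wrist view: the black grip runs vertically at about (322,250), centred between the jaws at (238/403, 285), with the bowl ahead of it at (323,90). Bar handle at (192,100). It agrees with the top view to about 3 mm, so I grasp.

```bash
python3 - <<'E'
from h import *
g=np.array([.5655,-.0786,.174])
r.move_linear(tcp(g),vel=.08)
print('down F',np.round(r.current_contact_force(),1))
r.set_gripper(0,squeeze=80)
print('open',r.current_opening(),r.current_tool_pos(),np.round(r.current_contact_force(),1))
r.move_linear(tcp(g+[0,0,.03]),vel=.08)
print('F',np.round(r.current_contact_force(),2),np.round(r.current_torque(),2))
r.move_linear(tcp(g+[0,0,.14]),vel=.15)
print('open',r.current_opening(),np.round(r.current_contact_force(),2),r.current_t())
grab('scene','s1.png')
E
python3 -c "
import cv2;i=cv2.imread('pics/s1.png')[130:290,200:440];cv2.imwrite('pics/s1c.png',cv2.resize(i,None,fx=3,fy=3))"
```

```text
down F [ 0.5 -1.4  0.1]
open 0.24759261556030998 [ 0.56558768 -0.0785942   0.17727253] [ 0.4 -0.4  2.8]
F [ 0.18 -0.18 -2.45] [-0.02 -0.04 -0.03]
open 0.2386387318336636 [-0.05  0.21 -2.39] 6.3667
```

View pics/s1c.png

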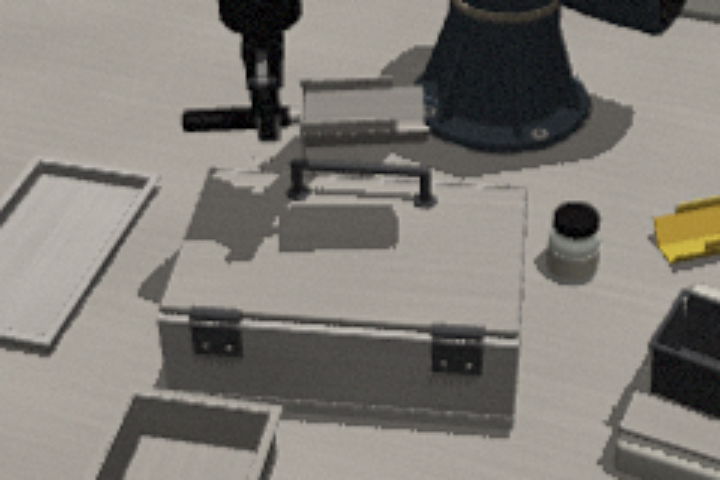

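The crop shows the scoop held level, bowl up at (365,110) with its grip in the jaws at (235,118); the lid is clear and shut. Next it goes into the tray.

```bash
python3 - <<'E'
from h import *
T=np.array([np.cos(TY),np.sin(TY),0]); q=down(perp(T))[1]
g=np.array([*(TRAY-.0375*T[:2]+[.001,0]),.16])
r.move_to(tcp(g),q)
print(r.current_tool_pos(),r.current_opening(),r.current_t())
f0=np.array(r.current_contact_force())
g[2]=.045; r.move_linear(tcp(g),vel=.1)
for z in(.037,.034,.032,.030,.029):
    g[2]=z; r.move_linear(tcp(g),vel=.04); f=np.array(r.current_contact_force())-f0
    print(z,f.round(2))
    if f[2]>2.0: break
r.set_gripper(.65); r.sleep(.2)
g[2]+=.13; r.move_linear(tcp(g),vel=.15); print(r.current_t())
p,o=r.current_tool_pos(),r.current_ee_rot()
im=grab('top','t2.png'); W=cloud(im);px=im['pixels'];Z=W[:,:,2];pickle.dump(dict(im),open('top2.pkl','wb'))
grab('wrist','w2.png')
E
python3 -c "
import cv2,numpy as np
a=cv2.imread('pics/t2.png')[130:270,380:520];b=cv2.imread('pics/w2.png')
cv2.imwrite('pics/p2.png',np.hstack([cv2.resize(a,(350,350)),cv2.resize(b,(448,280))[:, :]if 0 else cv2.copyMakeBorder(cv2.resize(b,(448,280)),0,70,0,0,cv2.BORDER_CONSTANT)]))"
```

```text
[ 0.4797123  -0.42281208  0.16323747] 0.242288856891168 7.8583
0.037 [-0.26 -0.88  0.75]
0.034 [-1.17 -0.06  1.39]
0.032 [-0.5  -0.03  0.93]
0.03 [-0.9  -0.41  4.12]
11.9083
```

View pics/p2.png

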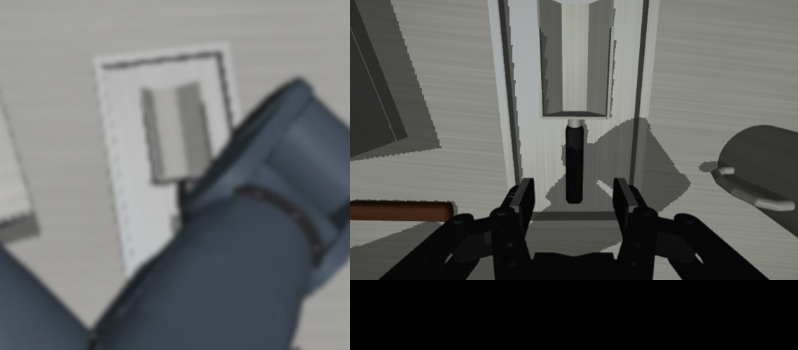

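In both views the scoop lies bowl up and wholly inside the tray: bowl at (178,130) on the left, grip ending inside the front rim at (574,200) on the right. I'll check it numerically once the arm is clear. Moving to the handle now.

Run:
```python
from h import *
q=down(HX)[0]
hb=HINGE-.195*HX+[0,0,.046]
p=tcp(hb+[0,0,.14]); 
r.set_gripper(.5)
r.move_linear(np.array(r.current_tool_pos())+[0,0,.14],vel=.25)
r.move_to(p,q)
p,o=r.current_tool_pos(),r.current_ee_rot()
im=grab('wrist','w3.png'); W=cloud(im,wristT(im,p,o)); Z=W[:,:,2]; g=im['pixels'].max(2)
HY=perp(HX)
m=(Z>.175)&(Z<.205)&(g<110)
n,l,s,c=cv2.connectedComponentsWithStats(m.astype(np.uint8)); 
for i in range(1,n):
    if s[i,4]>400:
        P=W[l==i]; rc=cv2.minAreaRect(P[:,:2].astype(np.float32)); c=P.mean(0); w,V=np.linalg.eigh(np.cov(P[:,:2].T))
        print(s[i],np.round(rc[0],4),np.round(rc[1],4),round(rc[2],2),V[:,1].round(4),'z',np.percentile(P[:,2],[50,95]),'along HX rel expected',np.dot(np.r_[rc[0],0]-hb*[1,1,0],HX),'HY',np.dot(np.r_[rc[0],0]-hb*[1,1,0],HY))
im=grab('top','t3.png'); W=cloud(im);Z=W[:,:,2];px=im['pixels'];g=px.max(2)
v,u=np.mgrid[:400,:640]; T=np.array([np.cos(TY),np.sin(TY)]);N=np.array([-T[1],T[0]])
P=W[(Z>.012)&(u>405)&(u<500)&(v>135)&(v<262)]; L=np.c_[(P[:,:2]-TRAY)@T,(P[:,:2]-TRAY)@N,P[:,2]]
I=L[(abs(L[:,0])<.143)&(abs(L[:,1])<.066)]; print('inside',len(I),I.min(0).round(3),I.max(0).round(3))
d=(Z<.06)&(g<60)&(u>405)&(u<500)&(v>135)&(v<262); P=W[d];L=np.c_[(P[:,:2]-TRAY)@T,(P[:,:2]-TRAY)@N,P[:,2]]; L=L[(abs(L[:,1])<.05)&(abs(L[:,0])<.14)]; print('grip',len(L),L.min(0).round(3),L.max(0).round(3))
print(r.current_t())
```

```text
[ 314  109   14  168 2236] [ 0.4531 -0.0279] [0.0115 0.1496] 14.22 [-0.244   0.9698] z [0.19015831 0.1917284 ] along HX rel expected 0.0013275211516815073 HY 0.0018178625679954217
inside 781 [-0.12  -0.04   0.012] [0.115 0.063 0.054]
grip 158 [-0.117 -0.008  0.03 ] [-0.022  0.01   0.045]
14.5667
```

View pics/t3.png

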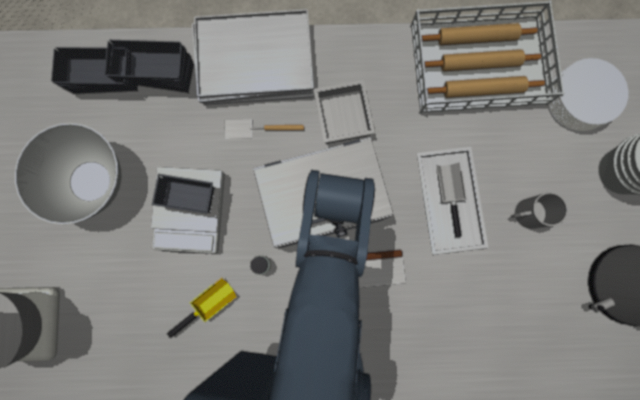

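View pics/w3.png

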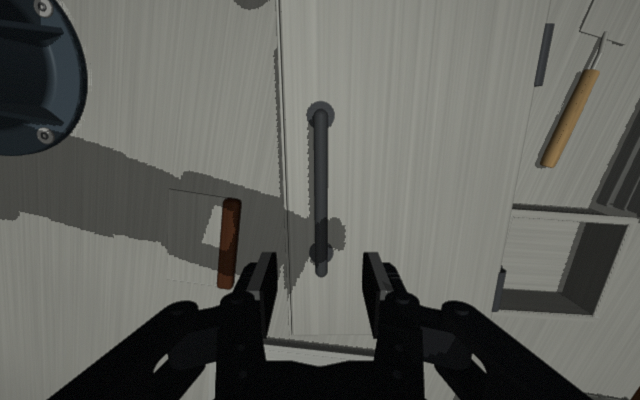

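The scoop spans tray x −0.120..0.115 with its grip on the tray's middle line, released and well inside. The bar in the wrist view runs at column 321 (rows 103–275), within 2 mm of where I expected it. Next: grasp it, and test with a 10° lift.

```bash
cat >> h.py <<'E'
H2=HINGE+.0013*HX
def bar(phi):
    c,s=np.cos(phi),np.sin(phi)
    return H2+perp(HX)*.0018+HX*(-.195*c+.046*s)+np.array([0,0,.195*s+.046*c])
OFF=np.array([0,0,-.003])   # bar sits 3 mm towards the palm from the grasp point
def arc(a,b,n,vel=.06):
    for ph in np.linspace(np.radians(a),np.radians(b),n+1)[1:]:
        r.move_linear(tcp(bar(ph)+OFF),vel=vel)
        f=np.array(r.current_contact_force()); print(round(np.degrees(ph)),'F',f.round(1),'HX',round(f@HX,1),'open',round(r.current_opening(),3),'t',round(r.current_t(),2))
        if np.linalg.norm(f)>50: print('STOP'); break
E
python3 - <<'E'
from h import *
r.move_linear(tcp(bar(0)+OFF),vel=.12)
print('F',np.round(r.current_contact_force(),1))
r.set_gripper(0,squeeze=40)
print('F',np.round(r.current_contact_force(),1),r.current_opening(),r.current_tool_pos())
arc(0,10,4,.04)
E
```

```text
F [-0.2 -0.8 -0.3]
F [-4.1  0.3  6. ] 0.12784667670955777 [ 0.45298517 -0.02799965  0.18741334]
2 F [-3.4 -3.7 -4.5] HX -4.2 open 0.126 t 16.67
5 F [-4.2 -5.1 -5.5] HX -5.3 open 0.123 t 17.03
7 F [-4.  -4.8 -4.1] HX -5.0 open 0.12 t 17.4
10 F [-6.  -4.8 -2.8] HX -7.0 open 0.127 t 17.77
```

Run:
```python
from h import *
arc(10,60,14,.06)
r.sleep(.3)
im=grab('scene','s4.png'); W=cloud(im)
print(r.current_tool_pos(),np.round(r.current_contact_force(),1),r.current_opening(),r.current_t())
# lid plane: points in holder frame above z=.18, excluding arm: lid underside/top faces
Q=W-H2; X=Q@HX; Y=Q@perp(HX); Zz=Q[:,:,2]
g=im['pixels'].max(2)
for lo,hi in((-.17,-.09),(.09,.17),(-.17,.17)):
    m=(Y>lo)&(Y<hi)&(Zz>.03)&(Zz<.19)&(X>-.16)&(X<.03)&(g>90)
    if m.sum()>50:
        k=np.polyfit(Zz[m],X[m],1); res=X[m]-np.polyval(k,Zz[m]); ok=abs(res)<.01; k=np.polyfit(Zz[m][ok],X[m][ok],1)
        print(lo,hi,m.sum(),ok.sum(),'lid angle',90-np.degrees(np.arctan(-k[0])))
i=im['pixels'][60:300,150:470,::-1]; cv2.imwrite('pics/s4c.png',cv2.resize(i,None,fx=2.4,fy=2.4))
```

```text
14 F [-6.6 -5.  -3.4] HX -7.6 open 0.123 t 18.12
17 F [-9.3 -6.1 -0.2] HX -10.5 open 0.125 t 18.48
21 F [-13.1  -5.1   1.4] HX -14.0 open 0.125 t 18.84
24 F [-14.2  -6.2   5.5] HX -15.2 open 0.122 t 19.2
28 F [-17.2  -5.    8.7] HX -17.9 open 0.12 t 19.56
31 F [-20.5  -5.9  13.6] HX -21.4 open 0.124 t 19.92
35 F [-22.8  -6.4  17.4] HX -23.6 open 0.127 t 20.27
39 F [-20.   -3.2  19.5] HX -20.2 open 0.122 t 20.63
42 F [-15.9  -2.7  17.4] HX -16.1 open 0.126 t 20.99
46 F [-14.2  -1.6  15.1] HX -14.2 open 0.126 t 21.35
49 F [-11.4  -1.3  12.4] HX -11.4 open 0.12 t 21.71
53 F [-9.2 -1.  10.1] HX -9.2 open 0.122 t 22.07
56 F [-7.2 -0.1  8.1] HX -7.0 open 0.122 t 22.43
60 F [-6.6 -0.1  8.3] HX -6.4 open 0.122 t 22.78
[0.58632406 0.00531321 0.33446556] [-5.9 -0.1  7.2] 0.12603792052173185 23.1333
-0.17 -0.09 1425 1425 lid angle 60.27017998918702
0.09 0.17 1791 1791 lid angle 60.077318844025754
-0.17 0.17 5534 5532 lid angle 60.06468996297435
```

View pics/s4c.png

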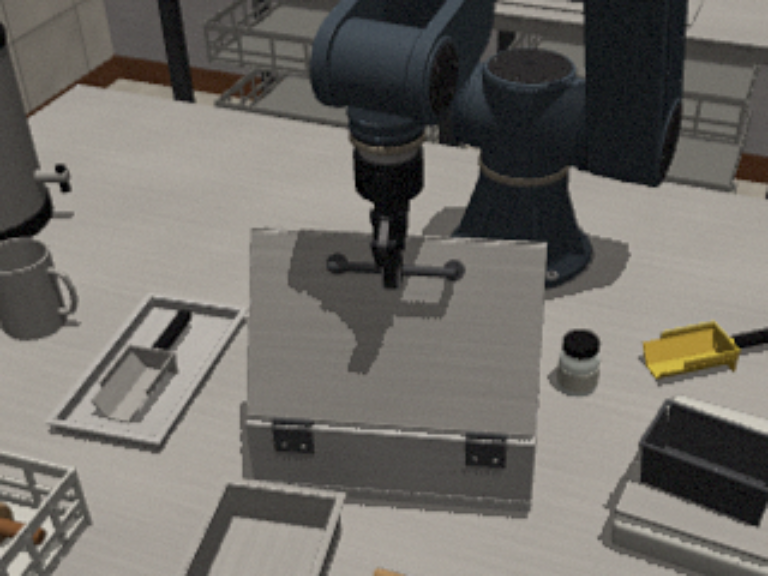

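The lid stands at a measured 60.1–60.3°, with the fingers on the bar at (392,268). The scoop is in the tray at (140,370), and the jar and tin have not moved. The readings are steady, so I hand in.

Run:
```python
from h import *
r.sleep(.3); print(np.abs(r.current_qvel()).max(),np.round(r.current_contact_force(),1),r.current_opening())
r.hand_in()
```

```text
0.0014720770702230626 [-5.5  0.   7.6] 0.1225020697100217
the job is handed in; nothing more can be done
```

The scoop is in the tray, and I handed the job in at about 23.5 s of the 54 s allowed, with the gripper still holding the lid open.

- **Scoop:** I took it by its grip, laid it bowl up in the tray and let go. It spans −0.120 to 0.115 m along the tray, on the tray's middle line.
- **Lid:** I raised it by the bar along its hinge arc. In the depth image it measured 60.1–60.3°. The arm was still, the fingers were closed on the bar with a 40 N grip, and a steady outside force of about 9 N was on the tool.
- **Disagreements:** the wrist and top cameras differed by 2–3 mm on the grip and the bar, so I used values in between. While lifting, the force on the tool rose to about 29 N near 35°, probably from a small error in the hinge position, then fell off again, well under the 120 N wrist limit.
- **Other things on the bench:** in the last pictures nothing else had visibly moved. I judged this by eye and did not measure it.

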